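# Find the rocking corner of a drill jig and press its shim flat

## Robot

A 6-joint arm with a two-finger parallel gripper is mounted at the origin on the work surface. World frame = base frame: x ahead of the robot, y to its left, z up, the work surface at z = 0. Lengths are in m, angles in rad, forces in N, time in s.
With the tool pointing down it reaches from about 0.275 to 0.825 m from the base axis. Payload 4.9 kg.
Tool frame: the origin (TCP) lies midway between the tips of the shut fingers; the grasp point (between the pads) lies 19 mm behind it (grip_point_offset is the distance from the TCP to the grasp point, in m); z points along the fingers, x is the direction in which the jaws open and shut, and the axes are right-handed (so a half turn about z gives the same grasp; the last joint's range is limited). The gripper opens to 85 mm and grips with 20 to 120 N. Pads are 22 mm wide; open, the fingers measure 114 mm over their backs; the gripper's body (76 mm by 85 mm) begins 54 mm behind the grasp point. The pads swing forward as they close: fully open they stand 13 mm farther back than shut.
Start: joints at [0.982, 0.326, -0.193, 1.052, 0, 1.437], TCP at [0.242, 0.494, 0.231] pointing down, gripper open.
Joint ranges: [-2.65, 2.65], [-0.97, 1.79], [-1.3, 1.35], [-1.93, 2.1], [-1.47, 1.37], [-3.14, 3.14]. Speed limits (rad/s): [2.57, 2.57, 3.14, 3.14, 3.14, 3.14].

## Interface

Orientations are given as a rotation vector (axis times angle).
In Python, from cell import * gives the robot as it stands. Calls block until the motion is done:
- movep(position, orientation): joint-space move of the TCP to a pose.
- move_l(position, velocity=0.15, rot=None, until_force=None): straight line of the TCP; rot=None keeps the orientation; velocity is the mean speed in m/s. With until_force (N) it stops when the force on the tool has changed by that much, and returns True; else False.
- set_joints(angles): joint-space move.
- let_go() and grab(newtons=None): open the fingers fully, or close them until they stop; newtons is the grip in N (None keeps the last).
- sleep(seconds).
- ik(position, orientation): joint angles nearest the present ones, or None.
- get_state(): the state.
- grab_frame(name): name is "scene" or "top" or "wrist"; returns a dict with "img" (480x640x3 uint8, red, green, blue), "fx", "fy", "cx", "cy" (pixels), "k1" (the pictures are not rectified: a ray, as slopes to the right and down, at radius r is drawn at 1 + k1 r^2 times it, then the intrinsics apply), "cam_to_world" (4x4, takes a point from camera to world coordinates); the wrist camera has in their place "T_tool_cam" (4x4, takes a point from camera to tool coordinates, whose origin is the TCP and whose axes are the tool frame's). Camera axes: x right, y down, z forward; pixel columns grow to the right and rows downward; lengths in m; the calibration is good to about 2 mm. A picture is of the moment at which its call begins: read the wrist's pose just before it. There is no depth.
A pose or a line that the arm cannot do raises MotionError and nothing moves.
- sign_off(): hands the job in, once; it reports no verdict.
Trained networks look in the newest picture that a camera, given by its name, has taken for a name from the list of things; names that differ only in an ending like _2 or _b are one class to them, and where a whole thing is asked for, a point or a joint stands for the part that bears it (a point fixed in the world has none). Each returns a list of dicts, best first, with "score" (0 to 1); they miss things now and then, are a little off and sometimes report something else, mostly with a low value. They report only what shows in the picture. A call takes as long as a camera call. They do not tell look-alikes from the thing itself.
- spot_in(camera, name): "centre" ([column, row] in pixels, amid what is visible of it).
- silhouettes(camera, name): "mask" (480x640 bool, what is visible of it) and "centre" ([column, row] in pixels, amid what is visible of it).
- tip_of(camera, name): "centre" ([column, row] in pixels: a listed point, or the origin of a listed thing).
The state is a dict: "clock": time; "q": joint angles; "joint_velocities": joint speeds; "tau": joint torques, N m; "position": TCP position; "eef_rot": TCP orientation; "contact_force": force on the tool from outside, world axes, zero at the start; "wrist_torque": the same for the moment, N m; "finger_gap": opening from 0.0 (shut) to 1.0 (fully open).
Only numpy, scipy, OpenCV 4.12 (cv2) and the standard library are available. Lean on these libraries where they do the work, as an engineer would, in place of code of your own. Each camera call takes 0.05 s, during which the arm holds its last target. There are 200 camera calls.

## Task

The drill-jig plate on the green base rocks at one of its four corners. With the closed fingertips, press down on the blue corner spots one after another until you find the corner that gives, then press the orange shim leaf beside that corner down fully flat so that the plate lies level and solid. Leave the other three shims standing, lift nothing, and do not shift the plate or disturb the things around it.

Things in the scene. Friction and masses are not known exactly. Their poses are not given: they have to be found in the camera images.
- fixture: The jig's green cast base, 170 x 270 x 12 mm (x, y, height), fixed to the bench; origin at the centre of its underside on the bench, x away from the robot, y to its left (turned up to 0.35 rad). An orange shim leaf is hinged beside each plate corner, on the ledges at +y and -y; a loose nut and bolt stand on the ledges between the leaves.
- plate: Aluminium plate, 150 x 150 x 14 mm, 0.7 to 1.1 kg, loose on four hidden packers, centred on the base and parallel to it; origin at the centre of its underside, 36 mm above the bench, z up; top at 50 mm. In the middle a steel boss, 44 mm wide, 12 mm high; four 3 mm high brass bushings near the mid-sides. One packer, under an unknown corner, is 4 mm too low, yet the plate lies level at the start.
- corner_near_left (a point): Centre of the blue spot (26 mm across) on top of the plate at its near-left corner as seen from the robot, 20 mm in from both edges, 50 mm above the bench; press here. If this is the corner that rocks, 2 to 3 N push it down 3 to 4 mm until it bottoms (the opposite corner rises), and it comes back when let go; a solid corner yields less than 1 mm.
- corner_near_right (a point): Centre of the blue spot (26 mm across) on top of the plate at its near-right corner as seen from the robot, 20 mm in from both edges, 50 mm above the bench; press here. If this is the corner that rocks, 2 to 3 N push it down 3 to 4 mm until it bottoms (the opposite corner rises), and it comes back when let go; a solid corner yields less than 1 mm.
- corner_far_left (a point): Centre of the blue spot (26 mm across) on top of the plate at its far-left corner as seen from the robot, 20 mm in from both edges, 50 mm above the bench; press here. If this is the corner that rocks, 2 to 3 N push it down 3 to 4 mm until it bottoms (the opposite corner rises), and it comes back when let go; a solid corner yields less than 1 mm.
- corner_far_right (a point): Centre of the blue spot (26 mm across) on top of the plate at its far-right corner as seen from the robot, 20 mm in from both edges, 50 mm above the bench; press here. If this is the corner that rocks, 2 to 3 N push it down 3 to 4 mm until it bottoms (the opposite corner rises), and it comes back when let go; a solid corner yields less than 1 mm.
- tab_near_left (a point): Point to press, on top of the orange shim leaf of the near-left corner, 32 mm out from its hinge. The leaf, 30 mm wide, 42 mm long, 3 mm thick, is hinged 90 mm from the fixture's x axis and points outwards, away from the plate, free end raised. This point starts 32 to 34 mm above the bench, 116 mm from the axis; with the leaf flat it is 16 mm above the bench, 122 mm from the axis.
- tab_near_right (a point): Point to press, on top of the orange shim leaf of the near-right corner, 32 mm out from its hinge. The leaf, 30 mm wide, 42 mm long, 3 mm thick, is hinged 90 mm from the fixture's x axis and points outwards, away from the plate, free end raised. This point starts 32 to 34 mm above the bench, 116 mm from the axis; with the leaf flat it is 16 mm above the bench, 122 mm from the axis.
- tab_far_left (a point): Point to press, on top of the orange shim leaf of the far-left corner, 32 mm out from its hinge. The leaf, 30 mm wide, 42 mm long, 3 mm thick, is hinged 90 mm from the fixture's x axis and points outwards, away from the plate, free end raised. This point starts 32 to 34 mm above the bench, 116 mm from the axis; with the leaf flat it is 16 mm above the bench, 122 mm from the axis.
- tab_far_right (a point): Point to press, on top of the orange shim leaf of the far-right corner, 32 mm out from its hinge. The leaf, 30 mm wide, 42 mm long, 3 mm thick, is hinged 90 mm from the fixture's x axis and points outwards, away from the plate, free end raised. This point starts 32 to 34 mm above the bench, 116 mm from the axis; with the leaf flat it is 16 mm above the bench, 122 mm from the axis.
- shim_near_left (a joint): Angle of the near-left shim leaf: about 0 to 0.04 rad at the start (free end standing up), 0.6 rad when pressed flat and level. The hinge is stiff (about 5 N at the point to press) and stays where it is left. Going flat it lifts that corner's packer by 4 mm: that fills the gap under the corner that rocks, but would jack up a solid corner.
- shim_near_right (a joint): Angle of the near-right shim leaf: about 0 to 0.04 rad at the start (free end standing up), 0.6 rad when pressed flat and level. The hinge is stiff (about 5 N at the point to press) and stays where it is left. Going flat it lifts that corner's packer by 4 mm: that fills the gap under the corner that rocks, but would jack up a solid corner.
- shim_far_left (a joint): Angle of the far-left shim leaf: about 0 to 0.04 rad at the start (free end standing up), 0.6 rad when pressed flat and level. The hinge is stiff (about 5 N at the point to press) and stays where it is left. Going flat it lifts that corner's packer by 4 mm: that fills the gap under the corner that rocks, but would jack up a solid corner.
- shim_far_right (a joint): Angle of the far-right shim leaf: about 0 to 0.04 rad at the start (free end standing up), 0.6 rad when pressed flat and level. The hinge is stiff (about 5 N at the point to press) and stays where it is left. Going flat it lifts that corner's packer by 4 mm: that fills the gap under the corner that rocks, but would jack up a solid corner.
- nut: Loose brass hexagon nut, 24 mm across flats, 14 mm high, on the base's left ledge; leave it alone. Origin at its underside.
- bolt: Loose bolt standing on its head on the base's right ledge, 22 mm across flats, 39 mm high; leave it alone. Origin at its underside.
- mallet: Loose hammer, 240 mm long, on the bench beyond the jig; leave it alone.
- spanner: Loose spanner, 180 mm long, on the bench to the right; leave it alone.
- oil: White oil bottle, 56 mm wide, 130 mm high, on the bench to the left; leave it alone. Origin at its underside.
- vee_block: Dark steel vee block, 60 x 45 x 40 mm, on the bench to the right; leave it alone. Origin at its underside.
- cup: Blue mug, 80 mm wide, 90 mm high, on the bench to the left; leave it alone. Origin at its underside.
Mind the look-alikes: they are no part of the job. What is meant by the plate is not pink or purple, and is the larger of those in its own colour.

How it is judged:
By the outcome, as a careful person would: the job done as asked, in the order asked, and still so for the second after the job is handed in, with the robot touching nothing.
It also fails if it takes over 48 s, if anything falls off the work surface, if the arm or the gripper's body presses on something with over 40 N, if the wrist force passes 120 N, or if a joint passes its speed limit or range.

## Working session

There is one attempt and no reset: what is moved stays moved. The work goes in short steps, each a Python script; the robot and the scene stay as the last script left them, time stands still between calls to the robot, and variables do not carry over. Pictures are saved under pics/ and viewed, about 8 in all and at most 12, crops included, and the job is handed in when it is done.

```bash
mkdir -p pics; ls; python3 - <<'E'
from cell import *
import cv2
for n in("top","scene"):
    f=grab_frame(n); cv2.imwrite(f"pics/{n}0.png",f["img"][...,::-1]); print(n,f["fx"],f["fy"],f["cx"],f["cy"],f["k1"],f["cam_to_world"])
    for k in ["plate","fixture","corner_near_left","corner_near_right","corner_far_left","corner_far_right","tab_near_left","tab_near_right","tab_far_left","tab_far_right","nut","bolt"]:
        print(k,[(d["centre"],round(d["score"],2)) for d in tip_of(n,k)][:3])
s=get_state();print(s["clock"],s["position"],s["eef_rot"],s["contact_force"])
E
```

```text
pics
top 508.1020924241818 508.1020924241818 326.9947343319929 236.4635261554767 -0.08707452882905288 [[ 0.08161217 -0.96463163  0.25064969  0.32702202]
 [-0.99666303 -0.07936845  0.01906455 -0.00458409]
 [ 0.00150341 -0.25136918 -0.96789012  1.1420495 ]
 [ 0.          0.          0.          1.        ]]
plate [([300.0, 250.8], 0.82), ([428.0, 261.5], 0.8), ([291.9, 350.5], 0.57)]
fixture []
corner_near_left [([295.8, 156.6], 0.74), ([420.5, 227.3], 0.72), ([275.0, 273.9], 0.67)]
corner_near_right [([327.6, 278.2], 0.94), ([274.6, 137.2], 0.93), ([347.3, 277.3], 0.63)]
corner_far_left [([313.9, 341.3], 0.9), ([279.2, 177.2], 0.75), ([460.3, 263.8], 0.65)]
corner_far_right [([251.6, 159.2], 0.86), ([431.5, 296.8], 0.82), ([327.6, 232.0], 0.73)]
tab_near_left [([250.3, 271.4], 0.81)]
tab_near_right [([346.8, 277.7], 0.8), ([500.5, 246.8], 0.6)]
tab_far_left []
tab_far_right [([351.1, 233.9], 0.7), ([174.8, 227.0], 0.48)]
nut [([248.1, 249.8], 0.48)]
bolt [([499.3, 248.2], 0.66), ([348.1, 262.8], 0.57)]
scene 562.4837095378164 562.4837095378164 314.1760000188471 241.45203418418683 -0.0
[... 451 characters left out ...]
320.1], 0.98), ([266.5, 258.9], 0.89), ([339.1, 201.2], 0.7)]
corner_far_left [([307.8, 215.4], 0.94), ([212.2, 270.2], 0.82), ([370.4, 249.1], 0.8)]
corner_far_right [([328.1, 251.7], 0.95), ([234.7, 247.1], 0.92), ([416.2, 298.8], 0.92)]
tab_near_left [([375.9, 224.4], 0.66)]
tab_near_right [([297.3, 236.9], 0.46), ([314.9, 315.8], 0.42)]
tab_far_left [([355.6, 223.8], 0.71), ([385.0, 246.1], 0.43), ([317.1, 231.5], 0.21)]
tab_far_right [([301.6, 263.0], 0.53), ([375.2, 224.5], 0.31)]
nut [([378.0, 238.5], 0.4), ([328.6, 252.9], 0.39)]
bolt [([301.4, 255.3], 0.41)]
1.3 [0.24161615 0.49410925 0.23130206] [-2.66505339e+00 -1.66343412e+00 -6.20975478e-05] [-0.90258624 -0.0918329   0.33346217]
```

View pics/top0.png

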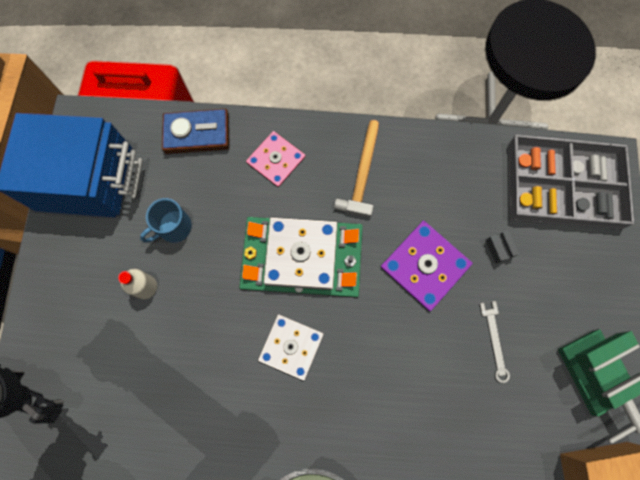

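View pics/scene0.png

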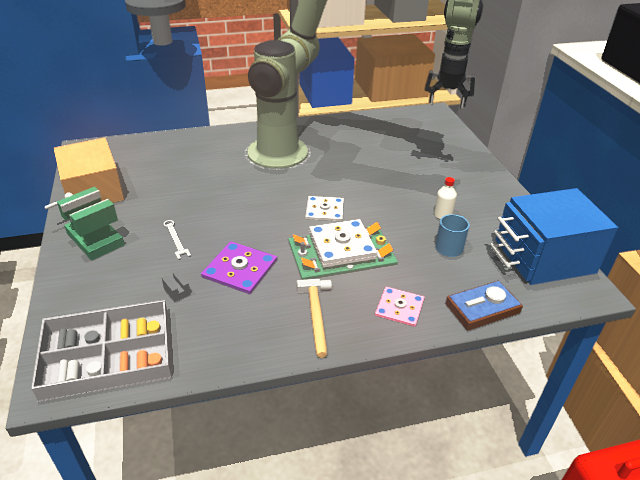

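The candidate plates in the top view are:
- white on the green base (301,252)
- a small white one (291,347)
- pink (275,157)
- purple (427,264)

The one on the green base fits: it's white/aluminium, it's the larger of the two whites, and the shim leaves are beside it. Next I'll fit its pose from the blue spots and check it up close with the wrist camera.

```bash
cat > h.py <<'E'
from cell import *
import cv2, numpy as np
from scipy.spatial.transform import Rotation as R
from scipy.optimize import least_squares
OFF=dict(nl=(-.055,.055),nr=(-.055,-.055),fl=(.055,.055),fr=(.055,-.055))
def frame(n):
    T=None
    if n=="wrist":
        s=get_state(); T=np.eye(4); T[:3,:3]=R.from_rotvec(s["eef_rot"]).as_matrix(); T[:3,3]=s["position"]
    f=grab_frame(n); f["T"]=f["cam_to_world"] if T is None else T@np.array(f["T_tool_cam"]); return f
def project(f,P):
    p=(np.asarray(P)-f["T"][:3,3])@f["T"][:3,:3]; x=p[:,:2]/p[:,2:]
    x=x*(1+f["k1"]*(x**2).sum(1,keepdims=True)); return x*[f["fx"],f["fy"]]+[f["cx"],f["cy"]]
def blobs(f,lo,hi,amin):
    m=cv2.inRange(cv2.cvtColor(f["img"],cv2.COLOR_RGB2HSV),lo,hi)
    n,_,st,c=cv2.connectedComponentsWithStats(m); return [(c[i],st[i,4]) for i in range(1,n) if st[i,4]>=amin]
def pts(p,offs,z):
    c,s=np.cos(p[2]),np.sin(p[2]); o=np.array(offs)
    return np.c_[p[0]+c*o[:,0]-s*o[:,1],p[1]+s*o[:,0]+c*o[:,1],np.full(len(o),z)]
def fit(f,uv,p0):
    uv=np.array(uv); O=list(OFF.values())
    pr=project(f,pts(p0,O,.05)); idx=[np.argmin(((uv-q)**2).sum(1)) for q in pr]; assert len(set(idx))==4
    r=least_squares(lambda p:(project(f,pts(p,O,.05))-uv[idx]).ravel(),p0); return r.x,np.abs(r.fun).max()
def down(yaw): # tool x (jaw dir) at yaw in world
    return (R.from_euler("z",yaw)*R.from_euler("x",np.pi)).as_rotvec()
E
python3 - <<'E'
from h import *
f=frame("top")
b=[c for c,a in blobs(f,(100,120,80),(125,255,255),25) if 262<c[0]<338 and 215<c[1]<292]; print(b)
p0=least_squares(lambda q:(project(f,[[q[0],q[1],.05]])-np.mean(b,0)).ravel(),[.5,.05]).x
p,e=fit(f,b,[*p0,0]); print(p,e)
grab()
for y in (p[2],p[2]+np.pi/2,p[2]-np.pi/2,p[2]+np.pi):
    q=ik([p[0],p[1],.36],down(y)); print(y,q)
E
```

```text
[array([278., 226.]), array([327.        , 229.11940299]), array([273.28767123, 274.45205479]), array([323.61428571, 277.82857143])]
[0.57076055 0.07241056 0.01435466] 0.09008891709072486
0.014354656470210517 [-2.08424167e-03  3.29728310e-01  1.37617714e-01  1.37868573e+00
  4.44089210e-16  1.55435743e+00]
1.5851509832651072 [-2.08424167e-03  3.29728310e-01  1.37617714e-01  1.37868573e+00
  4.44089210e-16 -1.64388981e-02]
-1.556441670324686 [-2.08424167e-03  3.29728310e-01  1.37617714e-01  1.37868573e+00
  0.00000000e+00  3.12515376e+00]
3.1559473100600037 [-0.00208424  0.32972831  0.13761771  1.37868573  0.         -1.58723522]
```

```bash
python3 - <<'E'
from h import *
p=[.5708,.0724,.0144]
movep([p[0]-.04,p[1],.36],down(p[2]))
s=get_state();print(s["clock"],s["position"],s["contact_force"],s["finger_gap"])
f=frame("wrist"); cv2.imwrite("pics/w1.png",f["img"][...,::-1])
print(project(f,pts(p,list(OFF.values()),.05)))
for c,a in blobs(f,(100,120,80),(125,255,255),100): print("blue",c,a)
for c,a in blobs(f,(5,150,120),(18,255,255),100): print("or",c,a)
E
```

```text
4.025 [0.53052574 0.07329447 0.35973796] [0.89485012 0.28649514 0.1487019 ] 0.003562594613464922
[[305.84344062 140.92179612]
 [306.64518916 229.25561688]
 [398.18031063 141.21859985]
 [392.2015709  229.38330794]]
blue [534.14754098  75.8852459 ] 122
blue [574.51785714 112.66071429] 112
blue [493.42477876 126.15929204] 113
blue [173.3203125 136.7109375] 128
blue [307.0212766  141.10638298] 282
blue [399.42019544 141.61563518] 307
blue [161.08333333 194.35185185] 108
blue [218.19 212.82] 100
or [311.43638851  93.41860465] 731
or [394.44521498  93.82662968] 721
or [312.00184162 262.43093923] 543
or [383.74771481 262.45703839] 547
```

View pics/w1.png

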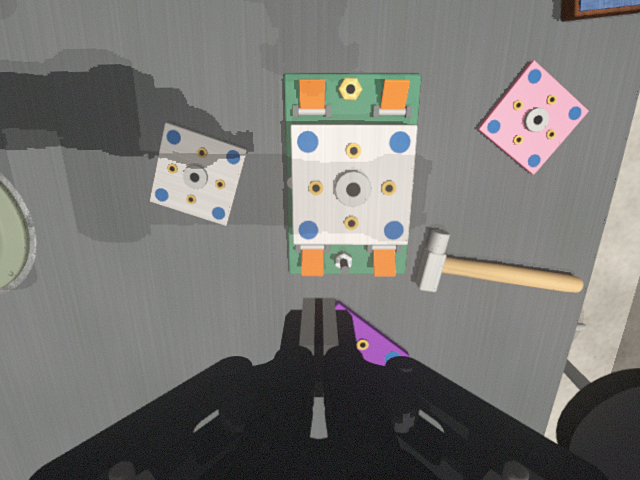

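The wrist view confirms the white plate on the green base, with blue spots at (307,141), (399,142), (307,229) and (392,229). Predictions match within about 1.2 px, and the nut (350,88) and bolt (343,260) are clear of the leaves. Next I'll press the corners one at a time.

```bash
cat >> h.py <<'E'
def press(P,rot,zc,zmin,F,v):
    movep([*P[:2],zc],rot); sleep(.15); f0=get_state()["contact_force"][2]
    a=move_l([*P[:2],zmin],v,until_force=1.5); s=get_state(); z1=s["position"][2]; fa=s["contact_force"][2]-f0
    b=move_l([*P[:2],zmin-.002],v,until_force=F); s=get_state(); z2=s["position"][2]
    print("contact",a,round(z1*1e3,2),round(fa,2),"| end",b,round(z2*1e3,2),round(s["contact_force"][2]-f0,2),"xy err mm",np.round((s["position"][:2]-P[:2])*1e3,1),"t",s["clock"])
    return s
E
python3 - <<'E'
from h import *
f=frame("wrist"); O=list(OFF.values())
b=[c for c,a in blobs(f,(100,90,40),(125,255,255),100)]
p,e=fit(f,b,[.5708,.0724,.0144]); print(p,e)
p=(p+[.5708,.0724,.0144])/2; print("use",p); np.save("p.npy",p)
for k,uv,s in (("nl",(311.4,93.4),1),("fl",(394.4,93.8),1),("nr",(312,262.4),-1),("fr",(383.7,262.5),-1)):
    print(k,least_squares(lambda o:(project(f,pts(p,[o],.028))-uv).ravel(),[0,.1*s]).x)
P=pts(p,O,.05)
move_l([P[0][0],P[0][1],.15],.25)
press(P[0],down(p[2]),.058,.043,5,.012)
move_l([P[0][0],P[0][1],.075],.15)
E
```

```text
[0.57236236 0.07188412 0.01297516] 0.0893996481048589
use [0.57158118 0.07214206 0.01368758]
nl [-0.04945546  0.10939292]
fl [0.05043594 0.10942169]
nr [-0.0494351  -0.10974745]
fr [ 0.05030095 -0.10971063]
contact True 50.1 3.19 | end True 50.08 3.08 xy err mm [-0.1  0. ] t 6.7083
```

```bash
cat >> h.py <<'E'
def probe(P,rot,zmin,F):
    movep([*P[:2],.058],rot); sleep(.15); f0=get_state()["contact_force"][2]
    move_l([*P[:2],.0515],.02,until_force=4); L=[]
    for z in np.arange(.0505,zmin,-.001):
        st=move_l([*P[:2],z],.02,until_force=F); s=get_state(); df=s["contact_force"][2]-f0
        L.append((round(s["position"][2]*1e3,1),round(df,1)))
        if df>F or st: break
    print(L,"t",round(s["clock"],2)); move_l([*P[:2],.075],.15)
E
python3 - <<'E'
from h import *
p=np.load("p.npy"); P=pts(p,list(OFF.values()),.05)
for i in (0,1): 
    probe(P[i],down(p[2]),.0435,6)
E
```

```text
[(np.float64(50.5), np.float64(0.2)), (np.float64(50.1), np.float64(4.4)), (np.float64(49.9), np.float64(14.1))] t 8.65
[(np.float64(50.5), np.float64(-1.4)), (np.float64(50.1), np.float64(5.3)), (np.float64(50.0), np.float64(13.2))] t 10.88
```

Near-left and near-right are both solid, at under 0.3 mm under 13–14 N. Now the far corners.

```bash
python3 - <<'E'
from h import *
p=np.load("p.npy"); P=pts(p,list(OFF.values()),.05)
for i in (3,2): 
    move_l([*P[i][:2],.075],.2)
    probe(P[i],down(p[2]),.0435,6)
E
```

```text
[(np.float64(50.4), np.float64(0.7)), (np.float64(50.2), np.float64(6.0)), (np.float64(50.0), np.float64(11.8))] t 13.53
[(np.float64(50.5), np.float64(-1.0)), (np.float64(49.7), np.float64(1.1)), (np.float64(48.7), np.float64(2.0)), (np.float64(47.6), np.float64(2.2)), (np.float64(46.7), np.float64(3.0)), (np.float64(46.5), np.float64(7.7))] t 16.93
```

The far-left corner rocks: it gave about 3.5 mm at 1–3 N, then bottomed. Now I'll press its leaf.

```bash
python3 - <<'E'
from h import *
p=np.load("p.npy"); T=pts(p,[(.0504,.117),(.0504,.122)],0)
move_l([*T[0][:2],.075],.2); move_l([*T[0][:2],.046],.1); sleep(.1); f0=get_state()["contact_force"][2]
def st(m,r): s=get_state(); print(m,r,np.round(s["position"]*1e3,1),np.round(s["contact_force"][2]-f0,1),round(s["clock"],2))
r=move_l([*T[1][:2],.019],.03,until_force=30); st("a",r)
for z in (.0175,.0165,.0155,.0148):
    r=move_l([*T[1][:2],z],.015,until_force=14); st(z,r)
    if r or get_state()["contact_force"][2]-f0>20: break
sleep(.2); st("hold",0)
move_l([*T[1][:2],.075],.12)
move_l([p[0]-.04,p[1],.30],.3)
f=frame("wrist"); cv2.imwrite("pics/w2.png",cv2.resize(f["img"][40:300,230:480,::-1],None,fx=2.4,fy=2.3)); print(get_state()["clock"])
for c,a in blobs(f,(5,150,120),(18,255,255),100): print("or",c,a)
f=frame("scene");cv2.imwrite("pics/s2.png",cv2.resize(f["img"][180:300,260:420,::-1],None,fx=5,fy=5))
E
```

```text
a False [620.8 195.   19.3] 4.1 19.34
0.0175 False [620.6 194.8  17.6] 4.3 19.59
0.0165 False [620.6 194.8  16.6] 4.0 19.84
0.0155 False [620.6 194.8  15.9] 6.0 20.09
0.0148 False [620.7 194.8  15.8] 10.5 20.34
hold 0 [620.7 194.9  15.8] 10.1 20.54
22.2917
or [403.15264188  86.94227006] 1022
or [310.20144628  89.3553719 ] 968
or [311.48400556 280.4798331 ] 719
or [392.26619718 280.5       ] 710
```

View pics/w2.png

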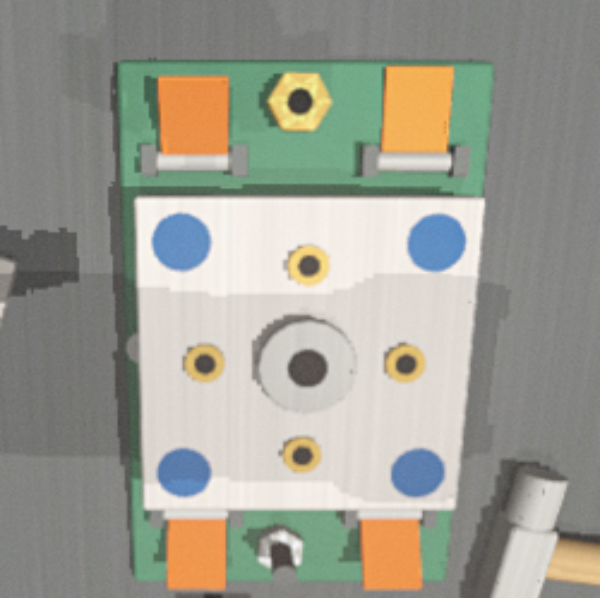

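View pics/s2.png

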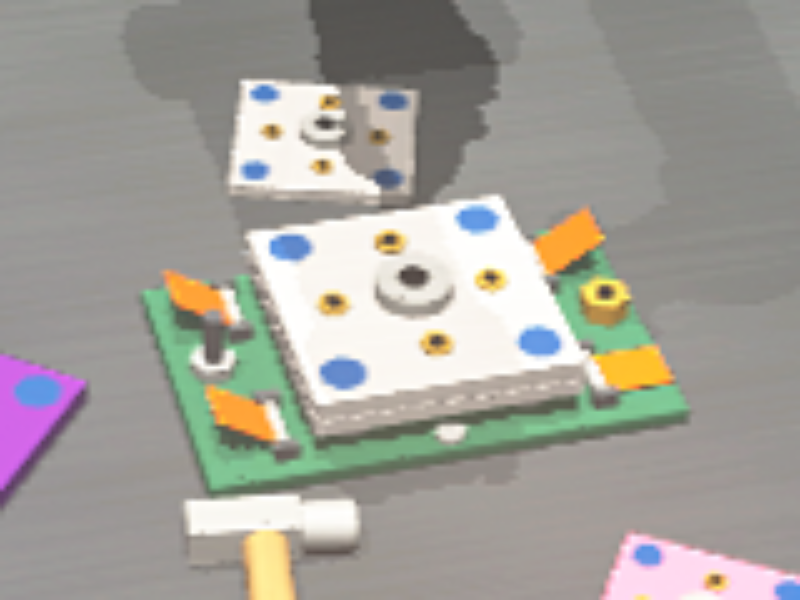

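The far-left leaf (wrist crop 418,110) lies flat and the other three still stand. The nut, bolt and mallet are in place. One more press on the far-left corner will check that it's solid, then I'll retreat and hand in.

```bash
python3 - <<'E'
from h import *
p=np.load("p.npy"); P=pts(p,list(OFF.values()),.05)[2]
move_l([*P[:2],.075],.25); probe(P,down(p[2]),.0435,6)
move_l([p[0]-.04,p[1],.30],.3)
f=frame("wrist"); b=[c for c,a in blobs(f,(100,90,40),(125,255,255),100)]
print(fit(f,b,p))
E
```

```text
[(np.float64(50.5), np.float64(0.4)), (np.float64(50.0), np.float64(4.3)), (np.float64(50.0), np.float64(11.1))] t 25.12
(array([0.57211828, 0.07185166, 0.01279606]), np.float64(0.05618529255391991))
```

The corner is now solid at 50.0 mm, and the plate pose hasn't changed (within 0.3 mm), so I'm handing in.

```bash
python3 -c "
from cell import *
sign_off()"
```

```text
the job is handed in; nothing more can be done
```

The far-left corner was the one that rocked. I pressed its shim leaf fully flat and handed the job in at about 27 s on the robot clock.

- **Finding the corner:** I pressed near-left, near-right, far-right and far-left in turn (near-left twice). The first three stayed at about 50 mm under 12–14 N. Far-left gave about 3.5 mm at 1–3 N, then bottomed.
- **Pressing the leaf:** it moved at about 4 N and stopped hard at 15.8 mm, with the force rising to 10 N; flat is nominally 16 mm.
- **Last checks:** pressed again, far-left held at 50.0 mm under 11 N. The plate pose matched the earlier wrist-camera fit to within 0.3 mm. The pictures showed the other three leaves standing and the nut, bolt and mallet in place. No check failed or disagreed. I did not press the other three corners again after the leaf went flat.

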